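Start three oven timers in order

TASK

Three batches of foil dishes have just gone into the ovens: start their timers by pressing the coloured buttons on top, first the green one, then the yellow one, then the blue one, each gently, all the way down until it stays down. Use the fingertips only and leave every timer standing in its place: do not grip, lift or shove them. Leave the red timer, the thermometer, the marker pen and the clockwork kitchen timer alone.

Things in the scene. Friction and masses are not known exactly. Their poses are not given: they have to be found in the camera images.
- timer_green: loose round oven timer with a green push button on top: a white plastic puck 74 mm in diameter and 30 mm high on a rubber foot, about 0.35 kg, at least 20 mm clear of its neighbours; fixed trays with 76 mm high walls stand as near as 10 mm beyond or beside it; a small dark display on its side. Origin: centre of its underside; z up
- timer_green_top (a point): centre of the flat top of the green button (a cap 40 mm in diameter, the top 44 mm above the counter while the button is up); it goes down with the button
- timer_green_button (a joint): how far the green button is pressed, m: 0 = up (all start up), 0.010 = fully down against its stop, where the cap is still 2 mm above the timer's white rim. It slides straight down against a steady drag of about 2.5 N (plus 8 N per m/s of speed) and stays where it is left; it does not spring back
- timer_yellow: loose round oven timer with a yellow push button on top: a white plastic puck 74 mm in diameter and 30 mm high on a rubber foot, about 0.35 kg, at least 20 mm clear of its neighbours; fixed trays with 76 mm high walls stand as near as 10 mm beyond or beside it; a small dark display on its side. Origin: centre of its underside; z up
- timer_yellow_top (a point): centre of the flat top of the yellow button (a cap 40 mm in diameter, the top 44 mm above the counter while the button is up); it goes down with the button
- timer_yellow_button (a joint): how far the yellow button is pressed, m: 0 = up (all start up), 0.010 = fully down against its stop, where the cap is still 2 mm above the timer's white rim. It slides straight down against a steady drag of about 2.5 N (plus 8 N per m/s of speed) and stays where it is left; it does not spring back
- timer_blue: loose round oven timer with a blue push button on top: a white plastic puck 74 mm in diameter and 30 mm high on a rubber foot, about 0.35 kg, at least 20 mm clear of its neighbours; fixed trays with 76 mm high walls stand as near as 10 mm beyond or beside it; a small dark display on its side. Origin: centre of its underside; z up
- timer_blue_top (a point): centre of the flat top of the blue button (a cap 40 mm in diameter, the top 44 mm above the counter while the button is up); it goes down with the button
- timer_blue_button (a joint): how far the blue button is pressed, m: 0 = up (all start up), 0.010 = fully down against its stop, where the cap is still 2 mm above the timer's white rim. It slides straight down against a steady drag of about 2.5 N (plus 8 N per m/s of speed) and stays where it is left; it does not spring back
- timer_red: loose round oven timer with a red push button on top: a white plastic puck 74 mm in diameter and 30 mm high on a rubber foot, about 0.35 kg, at least 20 mm clear of its neighbours; fixed trays with 76 mm high walls stand as near as 10 mm beyond or beside it; a small dark display on its side. Origin: centre of its underside; z up. Belongs to an oven not in use: leave alone
- timer_red_top (a point): centre of the flat top of the red button (a cap 40 mm in diameter, the top 44 mm above the counter while the button is up); it goes down with the button
- timer_red_button (a joint): how far the red button is pressed, m: 0 = up (all start up), 0.010 = fully down against its stop, where the cap is still 2 mm above the timer's white rim. It slides straight down against a steady drag of about 2.5 N (plus 8 N per m/s of speed) and stays where it is left; it does not spring back
- thermometer: bystander: probe thermometer lying on the counter, white head and steel needle, 216 x 34 x 20 mm; origin under its middle, the needle points along its +x
- marker_pen: bystander: white marker pen with a black cap, lying, 135 mm long along its y, 16 mm thick; origin under its middle
- clock_timer: bystander: cream clockwork kitchen timer with a black dial, 66 mm in diameter, 39 mm high; origin under its middle

How it is judged:
By the outcome, as a careful person would: the job done as asked, in the order asked, and still so for the second after the job is handed in, with the robot touching nothing.
It also fails if it takes over 42 s, if anything falls off the work surface, if the arm or the gripper's body presses on something with over 40 N, if the wrist force passes 120 N, or if a joint passes its speed limit or range.

ROBOT

A 7-joint arm with a two-finger parallel gripper is mounted at the origin on a cart in front of the work surface, level with it; the furniture and walls round the work are solid. World frame = base frame: x ahead of the robot, y to its left, z up, the work surface at z = 0. Lengths are in m, angles in rad, forces in N, time in s.
With the tool pointing down it reaches from about 0.4 to 0.85 m from the base axis. Payload 4.5 kg.
Tool frame: the origin (TCP) lies on the centre line of the jaws, within the pads' length; the fingertips stand r.tcp_to_tips ahead of it and the grasp point (between the pads) lies 11 mm behind it (r.tcp_to_tips is the distance from the TCP to the fingertips, in m); y points along the fingers, x is the direction in which the jaws open and shut, and the axes are right-handed (so a half turn about y gives the same grasp; the last joint's range is limited). The gripper opens to 88 mm and grips with 3 to 60 N. Pads are 18 mm wide; open, the fingers measure 123 mm over their backs; the gripper's body (75 mm by 187 mm) begins 45 mm behind the grasp point.
Start: joints at [1.309, 0.689, -0.195, 1.565, 0.157, 0.902, -0.215], TCP at [0.182, -0.598, 0.247] pointing down, gripper open.
Joint ranges: [-3.01, 3.01], [-0.46, 2.08], [-1.47, 1.51], [0.13, 2.56], [-1, 4.14], [0.04, 2.09], [-2.66, 2.66]. Speed limits (rad/s): [2.57, 2.57, 3.14, 3.14, 3.14, 3.14, 3.14].

INTERFACE

Orientations are given as a unit quaternion [x, y, z, w].
In Python, from plant import r gives the robot as it stands. The module is installed in compiled form; this text tells all that it offers.
- The arm moves only by the shell command python3 -m inch 'ROWS' [OPENING] [FORCE]. ROWS is text: rows parted by semicolons, each of 4 numbers parted by spaces: the shift along the tool's x, y, z in mm, then the turn about the tool's y in degrees. In form: x y z spin; .... A call has 1 to 10 rows; each row is the pose to reach, as a shift and turn from the pose commanded when the call began, along the tool's axes at that moment; what a row does not reach only later rows make up. A row lasts 1/10 s, in which the tool goes at most 50 mm and 8.59 degrees, less where a joint would pass 70% of its speed; a pose out of reach is approached as far as the arm can. A call with a gripper value outside its range is refused whole. OPENING is the gripper command: -1 is shut, 1 is fully open, values between are in proportion, set as the call begins (- or left out, the last holds). The fingers move at their own pace and stop on an object; FORCE is the grip in N (left out, the last holds). Time passes only in rows, so rows that repeat a pose let the fingers close. It gives the time, the measured TCP pose, the force and the opening at its end, in the units of the state.
- r.get_state(): the state, without advancing time (a new reading comes with each control period).
- r.snapshot(name): name is "side" or "top" or "wrist"; returns a dict with "frame" (384x512x3 uint8, red, green, blue), "intrinsics" (3x3 intrinsics, pixels), "R" (3x3) and "t" (3): a world point X has camera coordinates R X + t. Camera axes: x right, y down, z forward; pixel columns grow to the right and rows downward; lengths in m; the calibration is good to about 2 mm. The wrist camera is an equidistant fisheye: a pixel r from the principal point sees the ray r / f radians off the axis. A picture is of the moment at which its call begins. There is no depth.
- r.finish_job(): hands the job in, once; it reports no verdict.
Trained networks look in the newest picture that a camera, given by its name, has taken for a name from the list of things; names that differ only in an ending like _2 or _b are one class to them, and where a whole thing is asked for, a point or a joint stands for the part that bears it (a point fixed in the world has none). Each returns a list of dicts, best first, with "p" (0 to 1); they miss things now and then, are a little off and sometimes report something else, mostly with a low value. They report only what shows in the picture. A call takes as long as a camera call.
- r.trace(camera, name): "region" (384x512 bool, what is visible of it) and "centre" ([row, column] in pixels, amid what is visible of it).
- r.tip_of(camera, name): "centre" ([row, column] in pixels: a listed point, or the origin of a listed thing).
The state is a dict: "clock": time; "q": joint angles; "qd": joint speeds; "joint_torque": joint torques, N m; "tool_pos": TCP position; "eef_rot": TCP orientation; "contact_force": force on the tool from outside, world axes, zero at the start; "moment": the same for the moment, N m; "opening": opening from 0.0 (shut) to 1.0 (fully open).
Only numpy, scipy, OpenCV 4.12 (cv2) and the standard library are available. Lean on these libraries where they do the work, as an engineer would, in place of code of your own. Each camera call takes 0.05 s, during which the arm holds its last target.

## Working session

There is one attempt and no reset: what is moved stays moved. The work goes in short steps, Python scripts to look and compute and a shell command to move; the robot and the scene stay as the last step left them, time stands still between calls to the robot, and variables do not carry over. Pictures are saved under pics/ and viewed, and the job is handed in when it is done.

```bash
mkdir -p pics
cat > h.py <<'E'
import numpy as np, cv2
from plant import r
def ray(s,px):
    K=np.array(s["intrinsics"]);R=np.array(s["R"]);t=np.array(s["t"])
    row,col=px
    d=np.linalg.inv(K)@np.array([col,row,1.0])
    return -R.T@t, R.T@d
def onz(s,px,z):
    o,d=ray(s,px); return o+d*(z-o[2])/d[2]
E
python3 - <<'E'
from h import *
st=r.get_state()
for k in st: print(k,np.round(st[k],4))
print(r.tcp_to_tips)
for c in("top","side"):
    s=r.snapshot(c); cv2.imwrite(f"pics/{c}0.png",s["frame"][:,:,::-1])
    print(c,np.round(s["R"],3).tolist(),np.round(s["t"],3))
    for n in("green","yellow","blue","red"):
        for d in r.tip_of(c,f"timer_{n}_top")[:2]: print(n,d["p"],np.round(d["centre"],1),np.round(onz(s,d["centre"],.044),4))
E
```

```text
clock 0.0
q [ 1.3088  0.69   -0.1945  1.5663  0.1573  0.9025 -0.2151]
qd [-0.0017 -0.0008 -0.0001  0.0006 -0.0003 -0.0001 -0.    ]
joint_torque [ 2.00000e-04 -5.27563e+01 -1.26670e+00 -1.53423e+01 -5.26000e-02
  6.50000e-03  2.00000e-04]
tool_pos [ 0.182  -0.5973  0.2459]
eef_rot [-0.5679  0.4214 -0.4203  0.5686]
contact_force [-0.3712  0.5941 -0.3807]
moment [-0.0032 -0.0632 -0.0137]
opening 0.9967
0.008
top [[-0.014, -1.0, -0.015], [-0.984, 0.016, -0.176], [0.176, 0.012, -0.984]] [0.043 0.552 0.798]
green 0.56 [164.2 299.7] [ 0.6155 -0.0717  0.044 ]
green 0.43 [244.8 152.6] [0.4256 0.282  0.044 ]
yellow 0.48 [246.4 147.8] [0.4221 0.2933 0.044 ]
blue 0.71 [228.2 217.8] [0.4625 0.128  0.044 ]
red 0.79 [236.1 285.9] [ 0.4415 -0.0331  0.044 ]
red 0.65 [134.4 351.1] [ 0.6892 -0.2015  0.044 ]
side [[0.876, -0.481, 0.009], [-0.318, -0.593, -0.74], [0.362, 0.645, -0.673]] [-0.472  0.248  0.725]
green 0.59 [216.2 303.1] [ 0.6207 -0.0624  0.044 ]
yellow 0.6 [159.2 170.9] [0.4274 0.2815 0.044 ]
blue 0.54 [189.4 207. ] [0.4645 0.1249 0.044 ]
red 0.65 [237.6 226.7] [ 0.4405 -0.038   0.044 ]
```

View pics/top0.png

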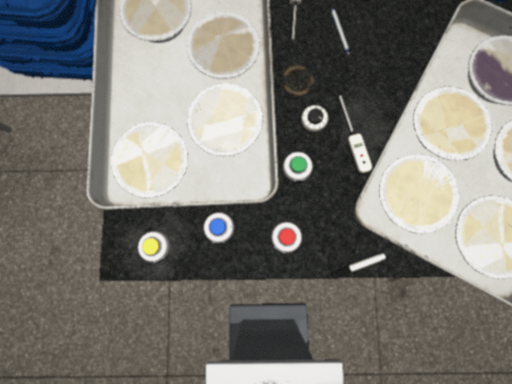

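View pics/side0.png

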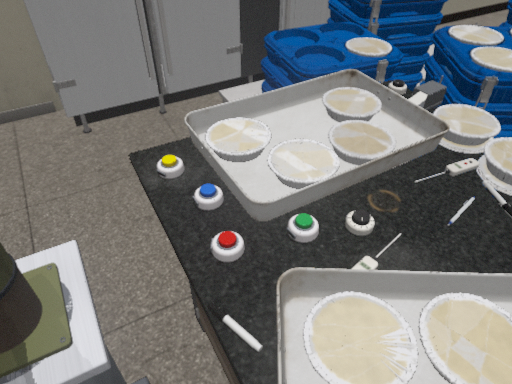

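```bash
cat > find.py <<'E'
from h import *
HS={"green":(40,85),"yellow":(20,38),"blue":(100,130),"red":(0,10)}
def find(cams=("top","side"),z=.044,pr=True):
    S={c:r.snapshot(c) for c in cams}; out={}
    for n,(a,b) in HS.items():
        R=[]
        for c in cams:
            ds=r.trace(c,f"timer_{n}_top")
            hsv=cv2.cvtColor(S[c]["frame"],cv2.COLOR_RGB2HSV)
            m=cv2.inRange(hsv,(a,130,60),(b,255,255))
            best=None
            k,l,stt,ce=cv2.connectedComponentsWithStats(m)
            best=[(int(stt[i,4]),np.round(ce[i][::-1],1).tolist()) for i in range(1,k) if 60<stt[i,4]<800]
            for A,px in best: 
                w=onz(S[c],px,z-.002); R.append((c,A,px,w))
                if pr: print(n,c,A,px,np.round(w,4), [np.round(d["centre"],1).tolist() for d in ds[:2]])
        out[n]=R
    return out
if __name__=="__main__":
    find()
    from scipy.spatial.transform import Rotation as Ro
    print(np.round(Ro.from_quat(r.get_state()["eef_rot"]).as_matrix(),4))
E
python3 find.py
```

```text
green top 148 [164.2, 298.0] [ 0.616  -0.0678  0.042 ] [[164.3, 299.1]]
green side 184 [219.8, 303.6] [ 0.6167 -0.0708  0.042 ] [[221.5, 303.7]]
yellow top 193 [246.0, 150.7] [0.423 0.287 0.042] [[247.2, 150.7]]
yellow side 148 [159.9, 168.5] [0.4214 0.2842 0.042 ] [[160.0, 170.7]]
blue top 190 [226.4, 217.1] [0.4669 0.1299 0.042 ] [[227.3, 218.8]]
blue side 385 [29.0, 505.8] [2.1144 0.4986 0.042 ] [[190.9, 208.3], [164.5, 168.8]]
blue side 173 [189.6, 207.5] [0.466  0.1258 0.042 ] [[190.9, 208.3], [164.5, 168.8]]
red top 195 [236.4, 286.8] [ 0.4409 -0.0353  0.042 ] [[232.5, 289.4]]
red side 217 [238.6, 226.9] [ 0.4403 -0.0391  0.042 ] [[236.9, 226.9]]
[[ 2.915e-01  0.000e+00  9.566e-01]
 [-9.566e-01 -1.000e-04  2.915e-01]
 [ 1.000e-04 -1.000e+00 -0.000e+00]]
```

```bash
python3 -m inch '-27 0 40 -8; -54 0 80 -16; -80 0 120 -24; -106 0 160 -32; -133 0 200 -40; -160 0 240 -48; -186 0 280 -56; -213 0 320 -64; -240 0 360 -72; -265 0 399 -73' -1
```

```text
clock: 2.0
tool_pos: [0.4877, -0.2264, 0.2469]
eef_rot: [-0.707, -0.001, 0.001, 0.707]
contact_force: [0.1, -0.5, -0.6]
opening: 0.113
```

```bash
cat > to.py <<'E'
from h import *; import sys
from scipy.spatial.transform import Rotation as Ro
T={"green":(.6163,-.0693),"yellow":(.4222,.2856),"blue":(.4665,.128)}[sys.argv[1]]
s=r.get_state(); M=Ro.from_quat(s["eef_rot"]).as_matrix()
p=np.array(s["tool_pos"]); z=float(sys.argv[2])
print(s["clock"],"tip z",p[2]-.008,"shift mm",np.round(1000*M.T@(np.array([*T,z])-p),1),"x axis",np.round(M[:,0],3),"F",np.round(s["contact_force"],2),"open",s["opening"],"q7",s["q"][6])
E
python3 to.py green .1
```

```text
2.0 tip z 0.23887216975284806 shift mm [129.  146.9 156.8] x axis [1.    0.003 0.   ] F [ 0.06 -0.54 -0.59] open 0.11341851192865426 q7 -0.0550884697704057
```

```bash
python3 -m inch '30 0 38 0; 60 20 75 0; 90 50 112 0; 115 80 140 0; 129 110 157 0; 129 140 157 0; 129 160 157 0; 129 160 157 0; 129 160 157 0'; python3 to.py green .052
python3 - <<'E'
from h import *
for c in("side","wrist"):
    s=r.snapshot(c); cv2.imwrite(f"pics/{c}1.png",s["frame"][:,:,::-1])
E
```

```text
clock: 2.9
tool_pos: [0.616, -0.0713, 0.087]
eef_rot: [0.707, -0.0, 0.0, -0.707]
contact_force: [-0.5, 0.2, 0.3]
opening: 0.008
2.9 tip z 0.07902198657004314 shift mm [ 0.3 35.   2. ] x axis [ 1.    -0.001  0.   ] F [-0.52  0.17  0.26] open 0.007710728450698377 q7 -0.42138996319291333
```

View pics/side1.png

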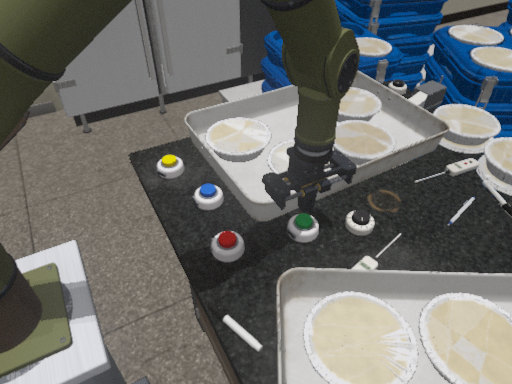

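View pics/wrist1.png

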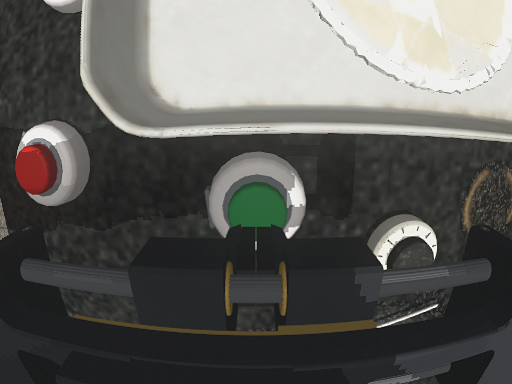

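```bash
python3 -m inch '0 10 2 0; 0 20 2 0; 0 28 2 0; 0 31 2 0; 0 33 2 0; 0 35 2 0; 0 37 2 0; 0 39 2 0; 0 39 2 0'; python3 to.py green .042
```

```text
clock: 3.9
tool_pos: [0.6158, -0.0692, 0.0476]
eef_rot: [0.707, -0.0, 0.0, -0.707]
contact_force: [0.0, -0.9, 0.0]
opening: 0.007
3.9 tip z 0.03964025442401486 shift mm [ 0.5  5.6 -0.1] x axis [ 1.    -0.001  0.   ] F [ 0.04 -0.89  0.04] open 0.006820458284914244 q7 -0.451423530673127
```

```bash
python3 -m inch '0 1 0 0; 0 2 0 0; 0 3 0 0; 0 4 0 0; 0 5 0 0; 0 6 0 0; 0 6 0 0'; python3 to.py green .042
```

```text
clock: 4.6
tool_pos: [0.616, -0.0692, 0.0419]
eef_rot: [0.707, -0.0, 0.0, -0.707]
contact_force: [-0.6, 0.1, 3.7]
opening: 0.007
4.6 tip z 0.033910711183394275 shift mm [ 0.3 -0.1 -0.1] x axis [ 1.    -0.001  0.   ] F [-0.63  0.06  3.67] open 0.0065763640824749526 q7 -0.45525373631063215
```

```bash
python3 -m inch '0 0.5 0 0; 0 1 0 0; 0 1 0 0'; python3 to.py green .042
```

```text
clock: 4.9
tool_pos: [0.616, -0.0692, 0.0415]
eef_rot: [0.707, -0.0, 0.001, -0.707]
contact_force: [-2.1, -0.2, 9.5]
opening: 0.006
4.9 tip z 0.03353897087483254 shift mm [ 0.3 -0.5 -0.1] x axis [ 1.    -0.001  0.001] F [-2.1  -0.16  9.5 ] open 0.0063785475003898555 q7 -0.4559335585092851
```

```bash
python3 -m inch '0 -5 0 0; 0 -20 0 0; 0 -50 0 0; 0 -80 0 0; 0 -100 0 0; 0 -100 0 0'; python3 to.py yellow .11;python3 - <<'E'
from h import *
for c in("side","wrist"):
    s=r.snapshot(c); cv2.imwrite(f"pics/{c}2.png",s["frame"][:,:,::-1])
E
```

```text
clock: 5.5
tool_pos: [0.618, -0.069, 0.1443]
eef_rot: [-0.707, -0.002, -0.003, 0.707]
contact_force: [-0.1, -0.3, -0.3]
opening: 0.006
5.5 tip z 0.13633571237584546 shift mm [-196.4   33.1  354.4] x axis [ 1.    -0.001  0.006] F [-0.11 -0.35 -0.28] open 0.005972800972820204 q7 -0.3868748568752105
```

View pics/wrist2.png

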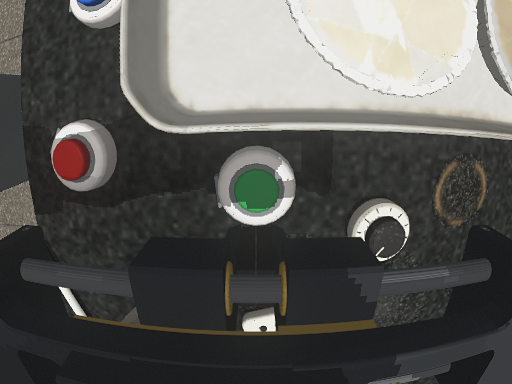

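View pics/side2.png

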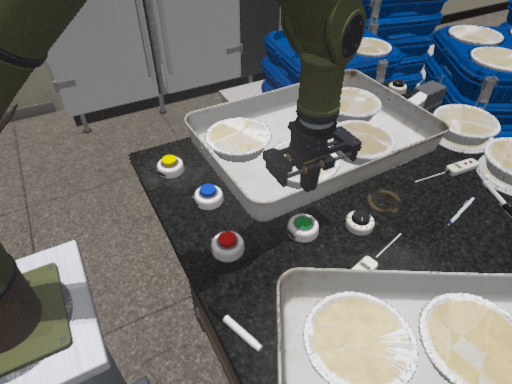

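Green sits nearly flush (side view about (303,223)) and its timer has not moved. Next is yellow.

```bash
python3 -m inch '-20 0 36 0; -41 0 74 0; -63 0 114 0; -85 0 154 0; -107 0 194 0; -129 0 234 0; -151 0 273 0; -173 0 312 0; -190 0 343 0; -195 0 354 0'; python3 -m inch '0 0 0 0; 0 0 0 0; 0 0 0 0';python3 to.py yellow .056
```

```text
clock: 6.6
tool_pos: [0.4179, 0.2889, 0.1399]
eef_rot: [-0.707, -0.001, 0.003, 0.708]
contact_force: [-0.8, 0.6, -0.1]
opening: 0.003
clock: 6.9
tool_pos: [0.4222, 0.2824, 0.1403]
eef_rot: [0.708, -0.002, 0.002, -0.706]
contact_force: [-0.9, -0.2, -0.3]
opening: 0.001
6.9 tip z 0.13227185949329198 shift mm [-0.  84.3  3.4] x axis [ 1.    -0.005 -0.   ] F [-0.9  -0.16 -0.29] open 0.0013589318746451437 q7 -1.1112093162052645
```

```bash
python3 -m inch '0 20 3 0; 0 45 3 0; 0 65 3 0; 0 78 3 0; 0 84 3 0; 0 86 3 0; 0 86 3 0; 0 86 3 0'; python3 to.py yellow .042;python3 - <<'E'
from h import *
s=r.snapshot("wrist"); cv2.imwrite(f"pics/wrist3.png",s["frame"][:,:,::-1])
E
```

```text
clock: 7.7
tool_pos: [0.4216, 0.2879, 0.0553]
eef_rot: [-0.707, 0.0, -0.001, 0.707]
contact_force: [-0.3, 0.3, 0.7]
opening: 0.002
7.7 tip z 0.04730620858803582 shift mm [ 0.6 13.3 -2.3] x axis [ 1.    -0.002  0.001] F [-0.29  0.28  0.67] open 0.0015108929298714945 q7 -1.1843274056618778
```

View pics/wrist3.png

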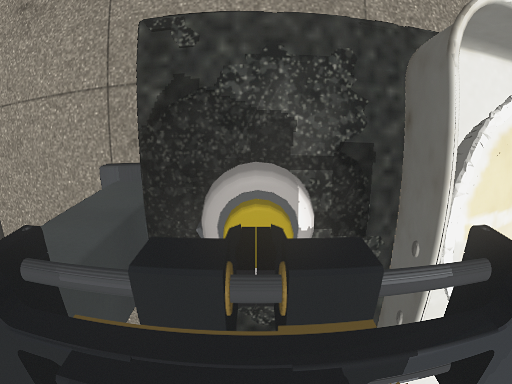

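```bash
python3 -m inch '0 1 -1 0; 0 3 -1 0; 0 5 -1 0; 0 7 -1 0; 0 9 -1 0; 0 10 -1 0; 0 11 -1 0; 0 12 -1 0; 0 13 -1 0; 0 13 -1 0'; python3 to.py yellow .042
```

```text
clock: 8.75
tool_pos: [0.4213, 0.2869, 0.0418]
eef_rot: [0.707, -0.0, 0.001, -0.707]
contact_force: [1.0, -1.7, 3.7]
opening: 0.0
8.75 tip z 0.03380590452448667 shift mm [ 0.9 -0.2 -1.3] x axis [ 1.    -0.001  0.   ] F [ 1.02 -1.65  3.72] open 0.00021147693069448734 q7 -1.1914236068890334
```

```bash
python3 -m inch '0 0.5 0 0; 0 1 0 0; 0 1 0 0'; python3 to.py yellow .042
```

```text
clock: 9.05
tool_pos: [0.4214, 0.2869, 0.0414]
eef_rot: [-0.707, 0.0, -0.001, 0.707]
contact_force: [0.7, -0.8, 9.7]
opening: 0.008
9.05 tip z 0.033350376631940695 shift mm [ 0.8 -0.6 -1.3] x axis [ 1.    -0.001  0.001] F [ 0.65 -0.79  9.75] open 0.007584451230435595 q7 -1.191898566362114
```

At the stop with 9.7 N, the same as green. I'll retract next.

```bash
python3 -m inch '0 -5 0 0; 0 -20 0 0; 0 -45 0 0; 0 -70 0 0; 0 -80 0 0; 0 -80 0 0; 0 -80 0 0'; python3 to.py blue .11;python3 - <<'E'
from h import *
for c in("side","wrist"):
    s=r.snapshot(c); cv2.imwrite(f"pics/{c}4.png",s["frame"][:,:,::-1])
E
```

```text
clock: 9.75
tool_pos: [0.4207, 0.2868, 0.12]
eef_rot: [0.707, -0.001, -0.0, -0.707]
contact_force: [0.5, -0.4, 0.6]
opening: 0.008
9.75 tip z 0.11201973743754937 shift mm [  45.9   10.1 -158.7] x axis [ 1.    -0.001 -0.001] F [ 0.51 -0.39  0.59] open 0.007667856775786313 q7 -1.137653366196154
```

View pics/wrist4.png

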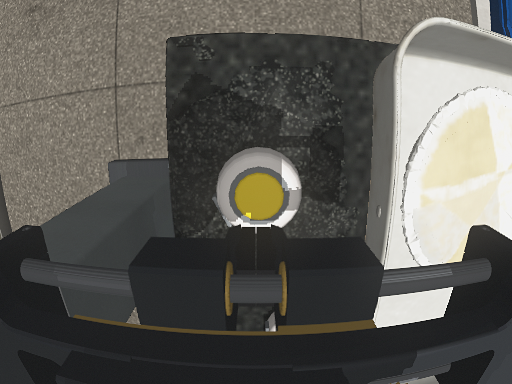

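View pics/side4.png

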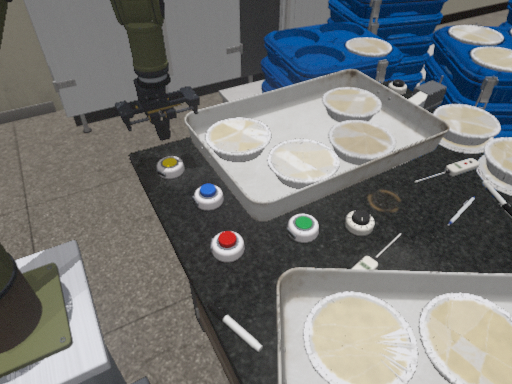

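Yellow is down (side view about (170,162)) and its timer is in place. Next is blue.

```bash
python3 -m inch '8 0 -28 0; 18 0 -62 0; 28 0 -97 0; 38 0 -132 0; 44 0 -152 0; 46 0 -159 0; 46 0 -159 0; 46 0 -159 0';python3 to.py blue .056
```

```text
clock: 10.65
tool_pos: [0.4665, 0.1297, 0.1204]
eef_rot: [-0.707, -0.0, 0.001, 0.708]
contact_force: [-0.6, 0.3, 1.0]
opening: 0.008
10.65 tip z 0.1124138181457443 shift mm [-0.  64.4 -1.8] x axis [ 1.     0.001 -0.   ] F [-0.6   0.25  0.97] open 0.007608680023350682 q7 -0.9062558371225955
```

```bash
python3 -m inch '0 20 0 0; 0 40 0 0; 0 55 0 0; 0 62 0 0; 0 65 0 0; 0 65 0 0; 0 65 0 0'; python3 to.py blue .042;python3 - <<'E'
from h import *
s=r.snapshot("wrist"); cv2.imwrite(f"pics/wrist5.png",s["frame"][:,:,::-1])
E
```

```text
clock: 11.35
tool_pos: [0.4672, 0.1284, 0.0562]
eef_rot: [-0.707, -0.0, -0.0, 0.707]
contact_force: [-0.3, 0.7, 0.5]
opening: 0.003
11.35 tip z 0.048187121792785295 shift mm [-0.7 14.2 -0.4] x axis [ 1.    -0.     0.001] F [-0.25  0.7   0.5 ] open 0.00342794452796835 q7 -0.9718914598586379
```

View pics/wrist5.png

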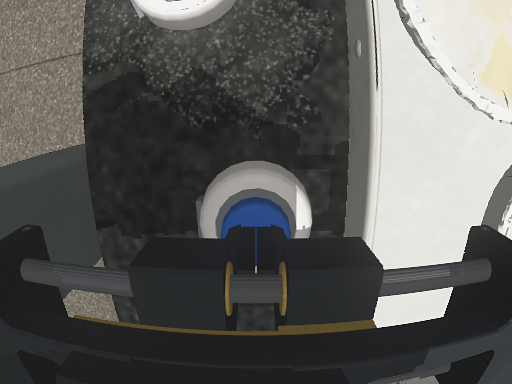

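The fingertips are centred over blue, so I'll press.

```bash
python3 -m inch '0 2 0 0; 0 4 0 0; 0 6 0 0; 0 8 0 0; 0 10 0 0; 0 11 0 0; 0 12 0 0; 0 13 0 0; 0 14 0 0; 0 14 0 0'; python3 -m inch '0 0.5 0 0; 0 1 0 0; 0 1 0 0'; python3 to.py blue .042
```

```text
clock: 12.4
tool_pos: [0.4673, 0.128, 0.0418]
eef_rot: [-0.707, 0.0, -0.001, 0.707]
contact_force: [0.5, 0.1, 3.5]
opening: 0.003
clock: 12.7
tool_pos: [0.4673, 0.128, 0.0413]
eef_rot: [-0.707, -0.0, -0.001, 0.707]
contact_force: [0.7, 0.2, 9.9]
opening: 0.006
12.7 tip z 0.03330695070743013 shift mm [-0.8 -0.7  0. ] x axis [ 1.    -0.001  0.001] F [0.65 0.24 9.87] open 0.00554268010026674 q7 -0.9822541125187993
```

```bash
python3 -m inch '0 -5 0 0; 0 -20 0 0; 0 -50 0 0; 0 -90 0 0; 0 -130 0 0; 0 -170 0 0; 0 -180 0 0; 0 -180 0 0; 0 -180 0 0';  python3 - <<'E'
from find import *
find(z=.034)
for c in("side","top"):
    s=r.snapshot(c); f=s["frame"][:,:,::-1]
    cv2.imwrite(f"pics/{c}6.png",cv2.resize(f[130:290,110:360] ,None,fx=3,fy=3))
E
```

```text
clock: 13.6
tool_pos: [0.466, 0.1273, 0.2195]
eef_rot: [0.708, -0.001, -0.0, -0.707]
contact_force: [0.4, 0.5, -0.2]
opening: 0.007
green top 133 [164.7, 297.9] [ 0.6173 -0.0686  0.032 ] [[165.4, 301.8]]
green side 152 [222.4, 303.4] [ 0.6178 -0.0699  0.032 ] [[221.9, 305.9], [168.9, 170.3]]
yellow side 100 [161.9, 169.3] [0.4234 0.2879 0.032 ] [[161.7, 172.5]]
blue side 382 [29.2, 505.7] [2.1413 0.5136 0.032 ] [[192.1, 206.6], [225.0, 303.8]]
blue side 126 [191.6, 207.9] [0.4677 0.1291 0.032 ] [[192.1, 206.6], [225.0, 303.8]]
red side 223 [238.7, 227.0] [ 0.4437 -0.0314  0.032 ] [[237.4, 225.6]]
```

View pics/side6.png

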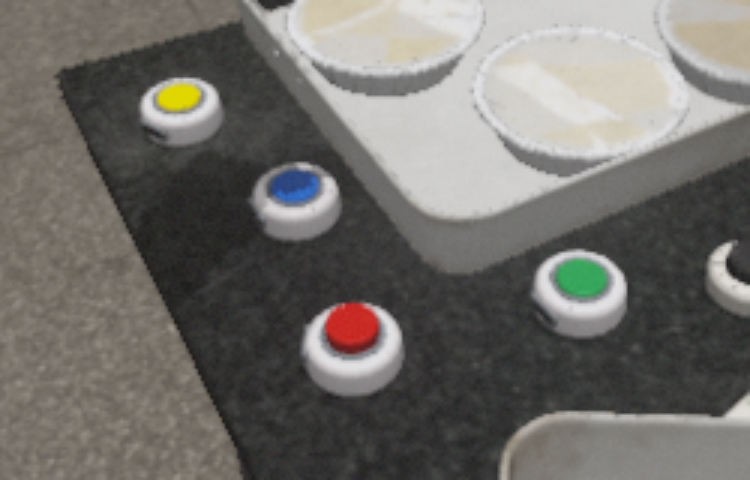

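View pics/top6.png

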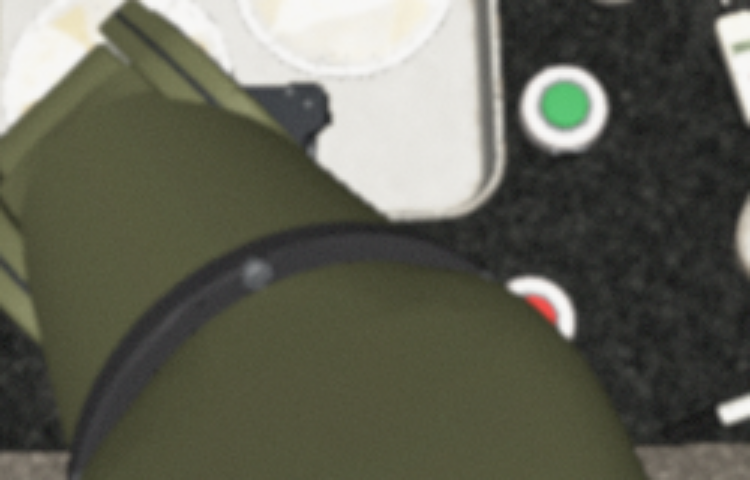

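The side view shows the green, yellow and blue caps nearly flush, and red still up. The timers have not moved and the arm is clear of everything.

```bash
python3 -c "
from plant import r
print(r.finish_job())"
```

```text
the job is handed in; nothing more can be done
None
```

I pressed the green, then the yellow, then the blue button with the shut fingertips, each down to its stop, and handed the job in at about 14 s.

- **Presses:** each ended with the fingertips about 33.5 mm above the counter, where the force rose to about 9.5–10 N. That is well above the 2.5 N drag, so the stop had been reached.
- **Last side picture:** the three caps sit nearly flush, and red is still up. The three pressed timers are within about 3 mm of where they started, which is about what the cameras can resolve. I did not measure the thermometer, marker pen or clockwork timer again, but the arm never came near them.
- **What I could not check:** in the last top picture the arm hid yellow, blue and part of red, so the check on yellow and blue rests on the side camera alone.
- **Network false finds:** the networks reported a few low-ranked extra caps, such as a second green on the yellow timer. They disagreed with the pictures, and I ignored them.

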